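# Stroke the pull-out tray for its tight spot

### The arm

A 6-joint arm with a two-finger parallel gripper is mounted at the origin on the work surface. World frame = base frame: x ahead of the robot, y to its left, z up, the work surface at z = 0. Lengths are in mm, angles in rad, forces in N, time in s.
With the tool pointing down it reaches from about 300 to 875 mm from the base axis. Payload 4.2 kg.
Tool frame: the origin (TCP) lies at the very end of the fingers, on their centre line; the grasp point (between the pads) lies arm.grip_depth behind it (arm.grip_depth is the distance from the TCP to the grasp point, in mm); z points along the fingers, y is the direction in which the jaws open and shut (so a half turn about z gives the same grasp; the last joint's range is limited). The gripper opens to 85 mm and grips with 20 to 120 N. Pads are 22 mm wide; open, the fingers measure 114 mm over their backs; the gripper's body (76 mm by 85 mm) begins 54 mm behind the grasp point. The pads swing forward as they close: fully open they stand 13 mm farther back than shut.
Start: joints at [-1.121, 0.32, 1.565, -0, 1.257, -0.02], TCP at [260.314, -512.72, 195.138] pointing down, gripper open.
Joint ranges: [-3.11, 3.11], [-0.84, 2.01], [0.21, 2.61], [-1.34, 4.49], [0.05, 2.63], [-2.56, 2.56]. Speed limits (rad/s): [2.57, 2.57, 3.14, 3.14, 3.14, 3.14].

### API

Orientations are given as a rotation vector (axis times angle).
In Python, from workcell import arm, vision, job gives the robot as it stands. The module is installed in compiled form; this text tells all that it offers.
- The arm moves only by the tool step_arm, never from a script. Its argument "moves" is a list of rows, each an object of numbers: "tx", "ty", "tz": the shift along the tool's x, y, z in cm; "turn": the turn about the tool's z in degrees; "jaw": the finger opening in cm, from 0 to 8.54. In form: [{"tx": .., "ty": .., "tz": .., "turn": .., "jaw": ..}, ...]. A call has 1 to 8 rows; each row is the pose to reach, as a shift and turn from the pose measured when the call began, along the tool's axes at that moment; what a row does not reach only later rows make up. A row lasts 1/8 s, in which the tool goes at most 62.5 mm and 10.7 degrees, less where a joint would pass 70% of its speed; a pose out of reach is approached as far as the arm can. A call with a gripper value outside its range is refused whole. The fingers move at their own pace and stop on an object; "force" is the grip in N (left out, the last holds). Time passes only in rows, so rows that repeat a pose let the fingers close. It gives the time, the measured TCP pose, the force and the opening at its end, in the units of the state.
- arm.get_state(): the state, without advancing time (a new reading comes with each control period).
- vision.capture(name): name is "side" or "top"; returns the picture (480x640x3 uint8, red, green, blue); there is no depth.
- vision.camera_info(name): a dict with "mtx" (3x3 intrinsics, pixels), "R" (3x3) and "t" (3): a world point X has camera coordinates R X + t. Camera axes: x right, y down, z forward; pixel columns grow to the right and rows downward; lengths in mm; the calibration is good to about 2 mm. A picture is of the moment at which its call begins. camera_info takes no time and is no camera call.
- job.job_done(): hands the job in, once; it reports no verdict.
The state is a dict: "time_s": time; "q": joint angles; "joint_velocities": joint speeds; "joint_torque": joint torques, N m; "tcp_pos": TCP position; "orientation": TCP orientation; "ft_force": force on the tool from outside, world axes, zero at the start; "moment": the same for the moment, N m; "finger_gap": finger opening in mm.
Only numpy, scipy, OpenCV 4.12 (cv2) and the standard library are available. Lean on these libraries where they do the work, as an engineer would, in place of code of your own. Each camera call takes 0.05 s, during which the arm holds its last target.

### The job

The pull-out tray under the grey metal riser drags somewhere on its runners. Take it by the handle and draw it gently all the way out until it meets its stop, then push it gently all the way home until it meets the stop there, feeling for the place where it drags hardest. Then bring the tray back to that tightest place, let go and leave it standing there so the bent runner can be found; do not bang the stops, and leave everything else on the cart as it is.

Things in the scene. Friction and masses are not known exactly. Their poses are not given: they have to be found in the camera images.
- riser: Dark grey sheet-metal riser (low shelf), 230 mm deep (its x), 320 mm wide (its y), top at 116 mm above the cart. Origin: centre of its footprint on the cart top, z up. The tray slides out of its open front along the riser's own -x. Screwed down; it does not move.
- riser_front (a point): Middle of the riser's front top edge, 115 mm to the riser's -x of its origin, 116 mm above the cart. Inside the riser, rubber stops end the tray's travel at home (0 mm out) and fully out (150 mm). They push back about 6 N per mm. Just meeting a stop, so that it is felt, is enough; over 30 N on a stop counts as banging.
- tray: Bamboo pull-out tray on runners under the riser, 0.8 kg, empty, 265 mm long, 270 mm wide, front board 296 mm wide, walls up to 60 mm above the cart. It only slides, along the riser's x. Its origin and axes coincide with the riser's when home; drawn out, its origin lies up to 150 mm to the riser's -x. It starts 0 to 30 mm out and stays where it is left.
- handle (a point): Middle of the tray's steel bow handle: round bar 12 mm thick, 120 mm long along the tray's y, centre line 96 mm above the cart (this point), on two end posts over the front board (top at 60 mm). Pinch it from above, one finger each side of the bar. In the riser's frame its x is -205 mm with the tray home, -355 mm fully out; when home the riser's front edge is 90 mm behind the bar.
- tray_rear (a point): Top middle of the tray's rear wall, 60 mm to the tray's +x of its origin. The runners drag 2 N everywhere plus dry friction at two hidden bent places, each felt over about 15 mm of travel: total 4-7 N at a light rub, 8-14 N at the tight spot (over 10 on entering it from either side). Their centres lie 30 to 125 mm out from home, 20 mm or more apart. Park within 5 mm of the tight spot's centre.
- container: closed white plastic food container with a pale blue clip-on lid, 120 x 158 x 67 mm, standing on top of the riser. Origin: centre of its underside, z up. Leave it alone.
- butter_dish: ceramic butter dish with a blue cover and small knob, 165 x 92 x 77 mm, standing on top of the riser. Origin: centre of its underside. Leave it alone.
- bowl: green glass bowl, 150 mm across and 62 mm high, standing on the cart behind the riser. Origin: centre of its underside. Leave it alone.
- spoon: stainless soup spoon, 165 mm long, lying on the cart behind the riser. Origin: at cart-top height under its middle, x towards its bowl. Leave it alone.
- mug: white mug, 82 mm across, 95 mm high, standing on the right part of the cart. Origin: centre of its underside. Leave it alone.
- spice_jar: spice jar with red cap, 48 mm across, 95 mm high, standing on the cart close beside the tray's path (about 20 mm or more from the tray's side). Origin: centre of its underside. Leave it alone.

How it is judged (in metres and radians):
On the way, in this order (a step that is already met when the one before it is completed fails the run):
1. the tray has been drawn all the way out, up against its front stop (x of handle in the frame of riser below -0.351 m and contact force between tray and riser above 0.5 N), for 0.05 s.
2. the tray has been pushed all the way home, up against its rear stop (x of handle in the frame of riser above -0.209 m and contact force between tray and riser above 0.5 N), for 0.05 s.
At the end, for the whole second after the job is handed in: After a full stroke out and home the tray stands still, let go, within about 5 mm of the tight spot's centre (glide bearing on it with over 10 N), off both stops; container, butter dish, bowl, spoon, mug and jar within 20 mm of their starts (contact force between tray and anything else above 10 N and contact force between tray and riser below 0.5 N and x of handle in the frame of riser between -0.335 and -0.225 m and linear speed of tray below 0.005 m/s and distance of each of container, butter_dish, bowl, spoon, mug, spice_jar from where it was at the start of the episode below 0.02 m); the robot touches nothing.
It fails at once if the tray is banged or forced against a stop with more than 30 N (contact force between tray and riser above 30 N).
It fails at once if a bystander is displaced by more than 20 mm (distance of any of container, butter_dish, bowl, spoon, mug, spice_jar from where it was at the start of the episode above 0.02 m).
It also fails if it takes over 56 s, if anything falls off the work surface, if the arm or the gripper's body presses on something with over 40 N, if the wrist force passes 120 N, or if a joint passes its speed limit or range.

## Working session

There is one attempt and no reset: what is moved stays moved. The work goes in short steps, Python scripts to look and compute and a tool call to move; the robot and the scene stay as the last step left them, time stands still between calls to the robot, and variables do not carry over. Pictures are saved under pics/ and viewed, and the job is handed in when it is done.

Besides the shell and the picture viewer there is one more tool, called after "Request:" as name(argument=value, ...), one argument or row to a line, values as JSON. step_arm: Moves the arm, as the interface text tells. Its arguments: {"type":"object","properties":{"moves":{"type":"array","items":{"type":"object","properties":{"tx":{"type":"number"},"ty":{"type":"number"},"tz":{"type":"number"},"turn":{"type":"number"},"jaw":{"type":"number"}}}},"force":{"type":"number"}},"required":["moves"]}

```bash
mkdir -p pics
python3 - <<'E'
from workcell import arm, vision, job
import cv2, numpy as np
print(arm.grip_depth); s=arm.get_state()
for k,v in s.items(): print(k,np.round(v,3))
for n in("side","top"):
    im=vision.capture(n); cv2.imwrite(f"pics/{n}0.png",im[:,:,::-1]); c=vision.camera_info(n)
    print(n,np.round(c["mtx"],1).tolist(),np.round(c["R"],4).tolist(),np.round(c["t"],1), np.round(-np.array(c["R"]).T@c["t"]))
E
```

```text
18.700000000000003
time_s 0.0
q [-1.121  0.32   1.566  0.     1.257 -0.02 ]
joint_velocities [-0.     0.    -0.     0.    -0.001  0.001]
joint_torque [-2.0000e-03 -4.1553e+01 -2.3416e+01 -0.0000e+00  8.0000e-03 -0.0000e+00]
tcp_pos [ 260.071 -512.233  194.273]
orientation [-3.054e+00 -7.310e-01  1.000e-03]
ft_force [ 0.444 -0.224  0.507]
moment [-0.052 -0.028  0.006]
finger_gap 85.44
side [[483.1, 0.0, 329.9], [0.0, 483.1, 250.9], [0.0, 0.0, 1.0]] [[-0.9082, -0.418, 0.0188], [-0.3089, 0.6395, -0.704], [0.2823, -0.6452, -0.71]] [ 524.7  241.6 1142. ] [229. 802. 971.]
top [[454.6, 0.0, 320.2], [0.0, 454.6, 242.5], [0.0, 0.0, 1.0]] [[-0.0163, -0.9998, -0.0136], [-0.9865, 0.0183, -0.1625], [0.1627, 0.0108, -0.9866]] [ 45.  576.2 965.9] [ 412.   24. 1047.]
```

View pics/top0.png

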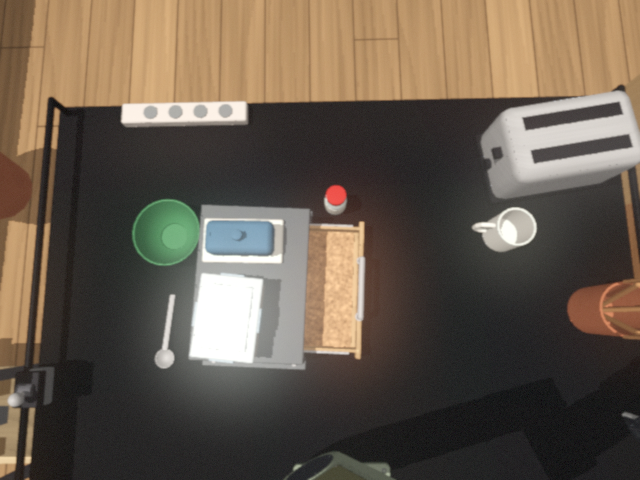

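View pics/side0.png

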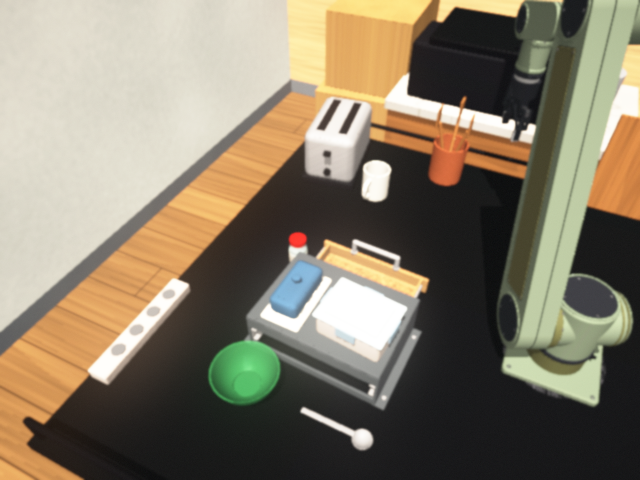

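The top view shows the riser with its front edge running from about (310,208) to (303,363), and the tray's front facing image right (world -y). The handle bar runs from about (362,258) to (361,320), and the red jar cap is at (336,196). Next I'll measure these precisely.

```bash
cat > h.py <<'E'
from workcell import arm, vision, job
import cv2, numpy as np
def ray(n,px,z):
    c=vision.camera_info(n);R=np.array(c["R"]);t=np.array(c["t"]);C=-R.T@t
    d=R.T@np.linalg.inv(c["mtx"])@np.array([px[0],px[1],1.0]); return C+d*(z-C[2])/d[2]
def proj(n,X):
    c=vision.camera_info(n);p=np.array(c["mtx"])@(np.array(c["R"])@X+c["t"]);return p[:2]/p[2]
E
python3 - <<'E'
from h import *
im=cv2.imread("pics/top0.png")
c=im[190:380,180:400]; cv2.imwrite("pics/top0z.png",cv2.resize(c,None,fx=3.1,fy=3.1,interpolation=cv2.INTER_CUBIC))
# handle: bluish-grey bar in columns 352..372
hsv=cv2.cvtColor(im,cv2.COLOR_BGR2HSV)
for r in (250,255,258,262,270,280,290,300,310,316,320,324): print(r,[tuple(int(v) for v in im[r,x]) for x in range(354,370)])
E
```

```text
250 [(161, 209, 245), (160, 208, 244), (156, 203, 240), (146, 192, 229), (136, 181, 217), (146, 191, 228), (150, 196, 232), (147, 193, 229), (135, 177, 214), (95, 129, 162), (58, 76, 105), (49, 61, 86), (46, 58, 83), (47, 56, 83), (48, 59, 85), (49, 57, 82)]
255 [(160, 206, 243), (159, 207, 243), (157, 204, 239), (144, 190, 226), (133, 175, 212), (143, 187, 223), (149, 191, 226), (149, 189, 223), (134, 171, 204), (95, 121, 149), (62, 75, 100), (51, 62, 87), (50, 60, 87), (51, 62, 87), (51, 61, 86), (48, 59, 85)]
258 [(158, 204, 242), (161, 207, 242), (169, 207, 238), (183, 207, 230), (188, 200, 214), (186, 195, 206), (201, 208, 217), (210, 217, 224), (206, 212, 219), (187, 192, 200), (146, 152, 163), (87, 96, 113), (52, 62, 87), (50, 60, 89), (49, 58, 86), (50, 59, 85)]
262 [(159, 206, 242), (162, 206, 241), (170, 205, 235), (185, 203, 222), (190, 198, 209), (188, 194, 203), (204, 211, 218), (215, 220, 227), (207, 213, 220), (186, 191, 200), (149, 155, 165), (91, 99, 116), (55, 64, 90), (52, 62, 89), (49, 63, 88), (48, 60, 86)]
270 [(155, 201, 238), (158, 205, 240), (151, 196, 232), 
[... 1322 characters left out ...]
7), (196, 203, 210), (211, 217, 224), (214, 221, 227), (200, 206, 213), (171, 176, 186), (125, 133, 145), (73, 84, 103), (54, 66, 89), (51, 63, 88), (56, 67, 91), (51, 63, 87), (52, 64, 89)]
320 [(156, 201, 237), (152, 194, 227), (161, 191, 219), (184, 206, 228), (195, 211, 229), (197, 209, 222), (185, 196, 209), (150, 162, 176), (106, 117, 133), (66, 76, 97), (55, 68, 92), (54, 65, 88), (53, 64, 89), (56, 66, 90), (53, 65, 89), (54, 65, 88)]
324 [(154, 201, 237), (142, 188, 224), (135, 179, 215), (149, 195, 232), (154, 201, 237), (151, 197, 233), (134, 178, 214), (100, 133, 166), (64, 81, 107), (54, 65, 89), (52, 64, 88), (51, 64, 89), (55, 66, 89), (52, 63, 85), (52, 62, 86), (51, 60, 86)]
```

View pics/top0z.png

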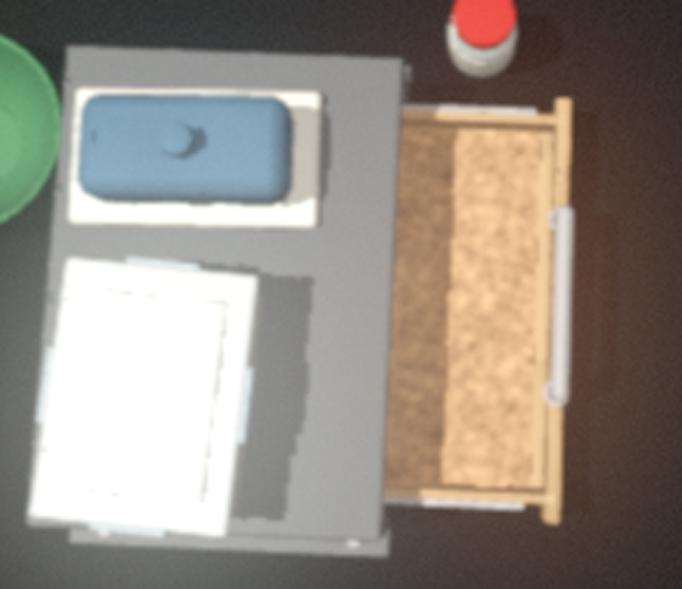

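Run:
```python
from h import *
im=cv2.imread("pics/top0.png").astype(float)
sat=im.max(2)-im.min(2); 
# subpixel bar edges: grey (low sat, bright)
m=((sat<45)&(im[:,:,0]>130))
P=[]
for r in range(266,314):
    row=im[r,352:372,0]; 
    xs=[x for x in range(356,368) if m[r,x]]
    P.append((np.mean(xs),r))
P=np.array(P); k=np.polyfit(P[:,1],P[:,0],1); print(k, np.polyval(k,[258,289,320]))
h=ray("top",(np.polyval(k,288.8),288.8),96); a=ray("top",(np.polyval(k,262),262),96);b=ray("top",(np.polyval(k,316),316),96)
e1=ray("top",(np.polyval(k,257),257),96);e2=ray("top",(np.polyval(k,321.5),321.5),96)
print("handle",h,"len",np.linalg.norm(e1-e2),"dir",np.degrees(np.arctan2((a-b)[1],(a-b)[0])))
g=lambda x,y:(180+(x+.5)/3.1-.5,190+(y+.5)/3.1-.5)
f1=ray("top",g(403,58),116);f2=ray("top",g(386,541),116);bk=ray("top",g(67,46),116)
print("front",f1,f2,(f1+f2)/2,np.linalg.norm(f1-f2),"dir",np.degrees(np.arctan2((f1-f2)[1],(f1-f2)[0])),"depth",np.linalg.norm(f1-bk))
u=(f1-f2)/np.linalg.norm(f1-f2); n=np.array([u[1],-u[0],0]); print("n(out)",n,"front->bar",(h-(f1+f2)/2)@n,"lat",(h-(f1+f2)/2)@u)
print("jar cap",ray("top",(336,194),95))
s=cv2.imread("pics/side0.png"); print("proj handle side",proj("side",h),proj("side",e1),proj("side",e2))
s=s[215:300,300:450]; cv2.imwrite("pics/side0z.png",cv2.resize(s,None,fx=5,fy=5,interpolation=cv2.INTER_CUBIC))
from scipy.spatial.transform import Rotation as R
print(np.round(R.from_rotvec(arm.get_state()["orientation"]).as_matrix(),4))
```

```text
[-2.96352584e-02  3.69183574e+02] [361.5376773  360.6189843  359.70029129]
handle [469.51356798 -48.12768055  96.        ] len 134.04380876960275 dir -3.461298411204753
front [638.66972727  55.24992849 116.        ] [320.80344258  70.15155738 116.        ] [479.73658493  62.70074293 116.        ] 318.215388508583 dir -2.684071345480003 depth 229.33787701565672
n(out) [-0.04682875 -0.99890293  0.        ] front->bar 111.18556830202591 lat -5.021845062634814
jar cap [674.51590819  -1.35226816  95.        ]
proj handle side [376.83368953 250.17042383] [353.42221547 241.27989848] [401.19483896 259.42158915]
[[ 8.917e-01  4.527e-01 -7.000e-04]
 [ 4.527e-01 -8.917e-01  1.400e-03]
 [ 0.000e+00 -1.600e-03 -1.000e+00]]
```

View pics/side0z.png

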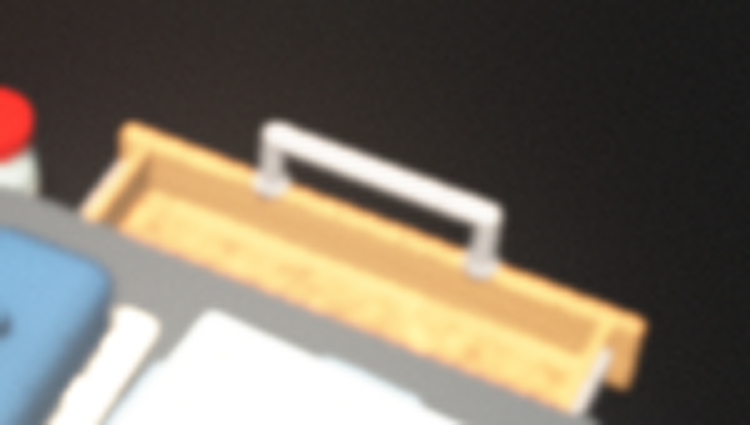

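The side view agrees: the bar's middle is at about (377,249) against a projected (377,250). The handle is at about (469.5, -48.1, 96), the riser's outward direction is about (-0.05, -1.0), and the tray is about 21 mm out. Next I'll move to a hover above the bar.

Request:
step_arm(
  moves=[
    {"tx": 4.5,"ty": -3.6,"tz": 0,"turn": 5,"jaw": 6},
    {"tx": 9,"ty": -7.2,"tz": 0.5,"turn": 10,"jaw": 6},
    {"tx": 13.5,"ty": -10.8,"tz": 1,"turn": 15,"jaw": 6},
    {"tx": 18,"ty": -14.5,"tz": 1.5,"turn": 20,"jaw": 6},
    {"tx": 22.5,"ty": -18.1,"tz": 2,"turn": 25,"jaw": 6},
    {"tx": 27,"ty": -21.7,"tz": 2.5,"turn": 30,"jaw": 6},
    {"tx": 31.5,"ty": -25.3,"tz": 3,"turn": 30,"jaw": 6},
    {"tx": 35,"ty": -28.1,"tz": 3.5,"turn": 30,"jaw": 6},
  ],
  force=40,
)

```text
time_s: 1.1
tcp_pos: [445.3, -101.1, 159.5]
orientation: [-3.139, 0.083, 0.001]
ft_force: [1.1, -0.4, 0.0]
finger_gap: 60.1
```

```bash
cat >> h.py <<'E'
from scipy.spatial.transform import Rotation as Ro
def to(X):
    s=arm.get_state();R=Ro.from_rotvec(s["orientation"]).as_matrix()
    print("t",s["time_s"],"tcp",np.round(s["tcp_pos"],1),"yaw y",np.degrees(np.arctan2(R[1,1],R[0,1])),"tilt",np.round(R[:,2],3),"f",np.round(s["ft_force"],1),"gap",s["finger_gap"])
    print("shift cm",np.round(R.T@(np.array(X)-s["tcp_pos"])/10,2))
E
python3 -c "
from h import *
to([469.5,-48.1,77.3])"
```

```text
t 1.1 tcp [ 445.3 -101.1  159.5] yaw y -93.01684011902363 tilt [-0.001  0.002 -1.   ] f [ 1.1 -0.4  0. ] gap 60.06803062917382
shift cm [ 2.15 -5.41  8.23]
```

Request:
step_arm(
  moves=[
    {"tx": 1.1,"ty": -2.7,"tz": 1,"jaw": 6},
    {"tx": 2.15,"ty": -5.4,"tz": 2,"jaw": 6},
    {"tx": 2.15,"ty": -5.4,"tz": 4,"jaw": 6},
    {"tx": 2.15,"ty": -5.4,"tz": 6.2,"jaw": 6},
    {"tx": 2.15,"ty": -5.4,"tz": 8.2,"jaw": 6},
    {"tx": 2.15,"ty": -5.4,"tz": 8.2,"jaw": 6},
  ],
)

```text
invalid input
```

```bash
python3 -c "
from h import *
to([469.5,-48.1,77.3])
t=vision.capture('top');s=vision.capture('side')
cv2.imwrite('pics/g1.png',np.hstack([cv2.resize(t[180:380,280:440],None,fx=2.4,fy=2.4),cv2.resize(s[150:350,300:460],None,fx=2.4,fy=2.4)])[:,:,::-1])"
```

```text
t 1.1 tcp [ 445.3 -101.1  159.5] yaw y -93.01684011902363 tilt [-0.001  0.002 -1.   ] f [ 1.1 -0.4  0. ] gap 60.06803062917382
shift cm [ 2.15 -5.41  8.23]
```

View pics/g1.png

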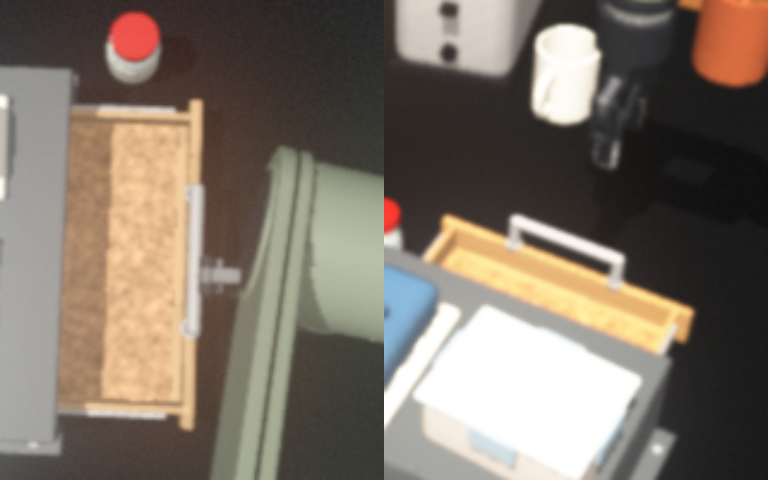

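The call was refused because its rows lacked "turn". The picture shows the gripper short of the bar and the tray unchanged. I'll resend with every field filled.

Request:
step_arm(
  moves=[
    {"tx": 1.1,"ty": -2.7,"tz": 1,"turn": 0,"jaw": 6},
    {"tx": 2.15,"ty": -5.4,"tz": 2,"turn": 0,"jaw": 6},
    {"tx": 2.15,"ty": -5.4,"tz": 4,"turn": 0,"jaw": 6},
    {"tx": 2.15,"ty": -5.4,"tz": 6.2,"turn": 0,"jaw": 6},
    {"tx": 2.15,"ty": -5.4,"tz": 8.2,"turn": 0,"jaw": 6},
    {"tx": 2.15,"ty": -5.4,"tz": 8.2,"turn": 0,"jaw": 6},
  ],
  force=40,
)

```text
time_s: 1.95
tcp_pos: [468.0, -47.3, 75.9]
orientation: [-3.138, 0.078, 0.009]
ft_force: [1.0, -0.1, 0.1]
finger_gap: 59.9
```

```bash
python3 -c "
from h import *
to([469.5,-48.1,77.3])
t=vision.capture('top');s=vision.capture('side')
cv2.imwrite('pics/g2.png',np.hstack([cv2.resize(t[180:380,280:440],None,fx=2.4,fy=2.4),cv2.resize(s[150:350,300:460],None,fx=2.4,fy=2.4)])[:,:,::-1])"
```

```text
t 1.95 tcp [468.  -47.3  75.9] yaw y -92.8308200265494 tilt [-0.006  0.003 -1.   ] f [ 1.  -0.1  0.1] gap 59.87420696439245
shift cm [ 0.16  0.07 -0.14]
```

View pics/g2.png

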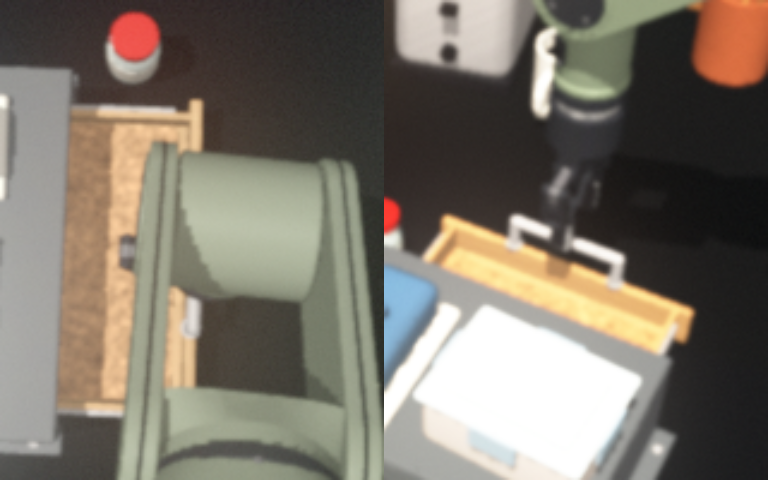

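The fingers straddle the bar at its middle, with the tray unmoved. I'll close on it.

Request:
step_arm(
  moves=[
    {"tx": 0,"ty": 0,"tz": 0,"turn": 0,"jaw": 0},
    {"tx": 0,"ty": 0,"tz": 0,"turn": 0,"jaw": 0},
    {"tx": 0,"ty": 0,"tz": 0,"turn": 0,"jaw": 0},
    {"tx": 0,"ty": 0,"tz": 0,"turn": 0,"jaw": 0},
  ],
  force=50,
)

```text
time_s: 2.55
tcp_pos: [469.8, -47.3, 77.8]
orientation: [-3.138, 0.077, 0.002]
ft_force: [-0.5, 0.4, 0.7]
finger_gap: 0.1
```

```bash
python3 -c "
from h import *
to([469.5,-48.1,77.3])"
```

```text
t 2.55 tcp [469.8 -47.3  77.8] yaw y -92.81829838048401 tilt [-0.001  0.003 -1.   ] f [-0.5  0.4  0.7] gap 0.1261160354189246
shift cm [-0.03  0.08  0.05]
```

The gap reads 0.1 mm, so the bar is not between the pads. I'll look before moving again.

```bash
python3 -c "
from h import *
t=vision.capture('top');s=vision.capture('side')
cv2.imwrite('pics/g3.png',np.hstack([cv2.resize(t[200:350,290:410],None,fx=3.3,fy=3.2),cv2.resize(s[190:310,330:426],None,fx=4.1,fy=4)])[:,:,::-1])"
```

```text
(no output)
```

View pics/g3.png

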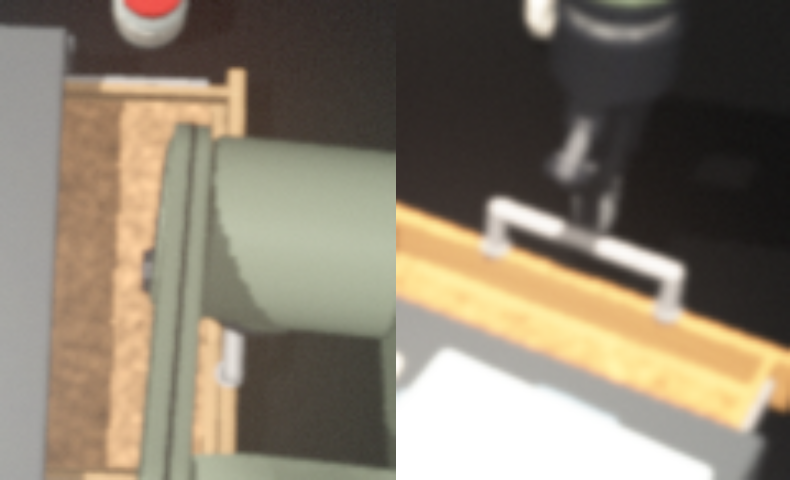

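```bash
python3 -c "
from h import *
s=vision.capture('side'); st=arm.get_state(); R=Ro.from_rotvec(st['orientation']).as_matrix(); T=np.array(st['tcp_pos']); print(st['finger_gap'],T)
z=cv2.resize(s[200:280,335:435],None,fx=7.5,fy=7.5,interpolation=cv2.INTER_CUBIC)[:,:,::-1].copy()
for P,c in ((T,(0,0,255)),(T-18.7*R[:,2],(0,255,0)),(T-18.7*R[:,2]+30*R[:,1],(255,255,0)),(T-54*R[:,2],(255,0,0)),(T-73*R[:,2],(255,0,255))):
    p=proj('side',P); print(p); cv2.circle(z,(int((p[0]-335+.5)*7.5),int((p[1]-200+.5)*7.5)),4,c,-1)
cv2.imwrite('pics/g4.png',z)"
```

```text
-0.16643321967501784 [469.75806286 -47.2731157   77.61847514]
[376.00434772 255.3607918 ]
[376.63424206 250.2504012 ]
[381.26233046 243.08465385]
[377.86079811 240.29923939]
[378.54215783 234.77130542]
```

View pics/g4.png

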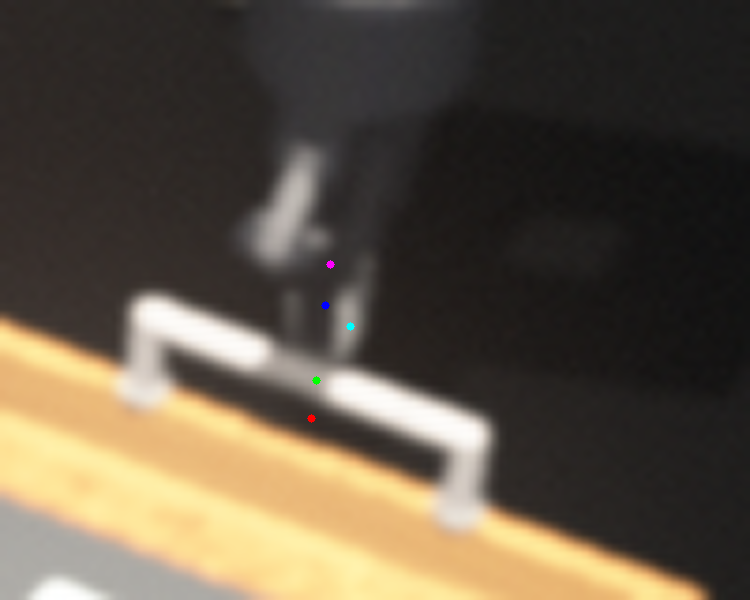

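```bash
python3 -c "
from h import *
a=vision.capture('side').astype(float); a=(a+vision.capture('side'))/2
b=np.clip((a/255)**0.45*255*1.1,0,255).astype(np.uint8)
cv2.imwrite('pics/g5.png',cv2.resize(b[205:275,345:415],None,fx=8.5,fy=8.5,interpolation=cv2.INTER_CUBIC)[:,:,::-1])"
```

```text
(no output)
```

View pics/g5.png

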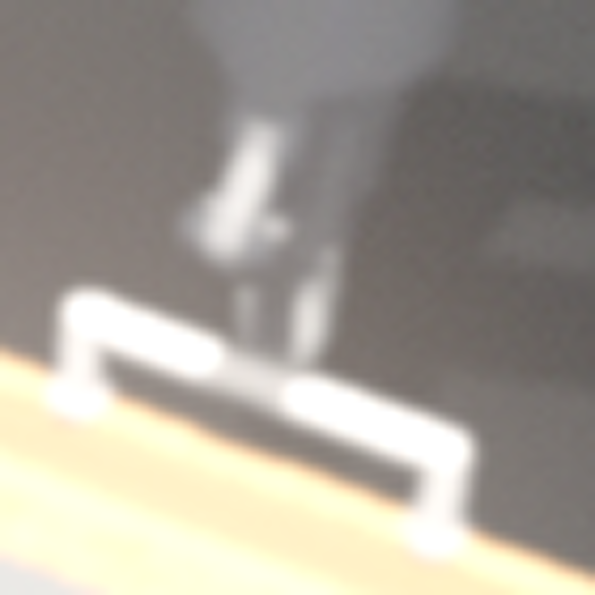

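```bash
python3 -c "
from h import *
a=vision.capture('side').astype(float); cv2.imwrite('pics/side_g6.png',a[:,:,::-1]); b=cv2.imread('pics/side0.png')[:,:,::-1].astype(float)
for nm,i in(('now',a),('start',b)):
    print(nm)
    for r in range(238,262): print(r,i[r,364:390,1].astype(int))
"
```

```text
now
238 [46 46 45 46 45 45 45 45 50 59 59 52 46 48 47 56 76 94 96 85 66 44 33 32
 31 29]
239 [ 46  47  46  47  45  45  43  44  56  75  72  56  49  47  50  67  95 116
 110  91  63  43  34  33  33  32]
240 [ 49  47  48  47  46  47  44  46  60  79  77  62  52  49  53  75 116 136
 122  90  59  40  34  33  33  32]
241 [ 70  58  53  47  46  47  45  47  58  77  76  61  51  51  55  87 133 150
 130  92  56  38  34  34  32  31]
242 [133 104  81  65  53  49  46  47  59  74  73  60  52  51  58  92 138 153
 132  88  52  36  34  33  34  34]
243 [214 187 158 126  95  74  57  50  56  71  70  60  52  50  60  97 143 154
 129  84  49  37  35  33  35  35]
244 [245 239 230 205 174 142 106  73  62  69  68  60  53  53  63  99 142 148
 118  75  46  37  35  35  34  33]
245 [249 249 248 244 236 218 174 117  84  76  72  63  58  56  67  98 133 132
 100  60  40  37  37  36  33  34]
246 [243 247 249 249 248 240 210 155 119 104  92  81  73  68  75  99 118 111
  79  50  39  38  36  36  35  33]
247 [211 229 239 244 244 235 208 169 149 139 127 114 100  92  91 102 107  91
  64  45  39  36  38  35  34  34]
248 [142 170
[... 3525 characters left out ...]
88 112 139 166 187 212 230]
257 [219 226 226 220 218 212 199 176 153 130 107  84  68  56  54  51  52  52
  53  56  64  77  96 119 148 177]
258 [201 208 212 215 221 225 224 217 206 194 176 143 115  91  74  64  56  52
  50  50  50  53  58  68  85 109]
259 [189 191 195 200 209 216 224 226 226 224 216 198 177 153 134 112  89  71
  62  54  52  51  49  50  54  61]
260 [184 184 186 189 192 199 206 212 217 222 226 223 218 208 198 179 151 125
 104  81  63  53  50  49  49  48]
261 [181 183 184 185 186 189 191 194 197 204 214 222 226 227 226 216 200 185
 166 139 110  85  68  59  53  49][ WARN:0@1.175] global loadsave.cpp:1063 imwrite_ Unsupported depth image for selected encoder is fallbacked to CV_8U.
```

The tray has not moved. I can't tell from the pictures whether the closed fingers hold the bar, so I'll test with a small outward nudge.

Request:
step_arm(
  moves=[
    {"tx": 0,"ty": 0.2,"tz": 0,"turn": 0,"jaw": 0},
    {"tx": 0,"ty": 0.5,"tz": 0,"turn": 0,"jaw": 0},
  ],
  force=50,
)

```text
time_s: 3.1
tcp_pos: [469.5, -52.4, 77.5]
orientation: [-3.138, 0.077, 0.003]
ft_force: [-0.4, -0.3, -0.4]
finger_gap: -0.1
```

```bash
python3 -c "
from h import *
to([469.5,-48.1,77.3])
a=vision.capture('side')
cv2.imwrite('pics/g7.png',cv2.resize(a[200:280,335:435],None,fx=7.5,fy=7.5,interpolation=cv2.INTER_CUBIC)[:,:,::-1])
for r in (246,250,254): print(r,a[r,364:390,1])
t=vision.capture('top'); print(t[318,354:370,1], cv2.imread('pics/top0.png')[318,354:370,1])"
```

```text
t 3.1 tcp [469.5 -52.4  77.5] yaw y -92.81010865153084 tilt [-0.002  0.003 -1.   ] f [-0.4 -0.3 -0.4] gap -0.1381220967208861
shift cm [-0.02 -0.43  0.02]
246 [243 247 249 249 246 237 207 155 118  99  87  75  66  63  63  73  96 103
  84  56  40  37  38  36  35  35]
250 [ 59  62  73  84  94 105 113 124 136 145 153 157 163 169 193 224 236 235
 228 205 173 143 114  84  60  48]
254 [157 137 116  92  75  65  59  54  54  53  50  52  56  68  90 117 147 174
 200 224 235 243 247 248 248 248]
[186 203 206 193 191 201 201 189 163 113  71  66  64  65  66  67] [204 207 206 192 189 200 201 188 162 111  72  67  65  65  65  63]
```

View pics/g7.png

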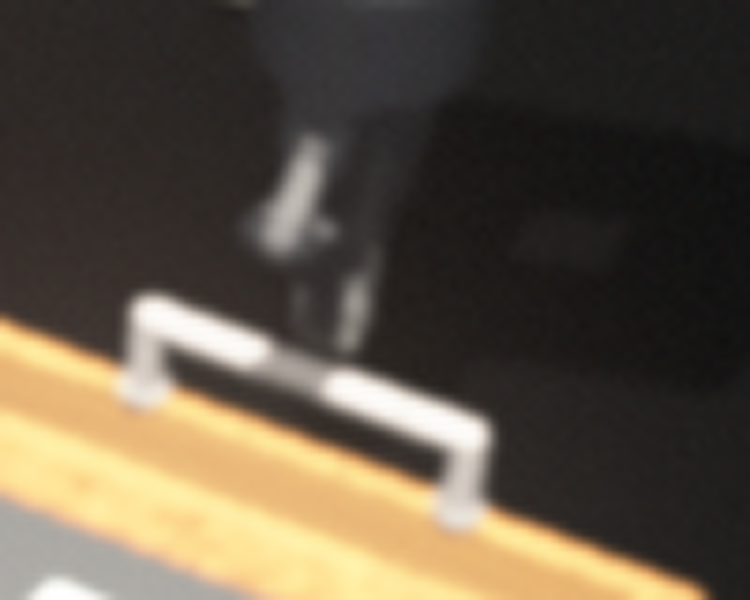

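```bash
python3 -c "
from h import *
for z in (159.5,172,185): print(z,proj('side',np.array([445.3+1.5,-101.1+30,z])),proj('side',np.array([445.3-1.5,-101.1-30,z])),proj('top',np.array([446.8,-71,z])))
print('now',[proj('side',np.array([469.5,-52.4,z])).round(1).tolist() for z in (77.5,90,100,105)])
t=cv2.imread('pics/g1.png'); cv2.imwrite('pics/g1z.png',np.hstack([cv2.resize(t[230:330,150:280],None,fx=3,fy=3),cv2.resize(t[70:200,560:690],None,fx=2.3,fy=300/130)]))
"
```

```text
159.5 [390.9114582 229.0755635] [399.89268715 215.13673672] [375.23089009 298.33008807]
172 [391.46099026 225.34640928] [400.49011357 211.42181346] [375.92313269 298.06023279]
185 [392.0412525  221.40871833] [401.12065338 207.50098413] [376.66424227 297.77132782]
now [[376.8, 254.1], [377.2, 250.8], [377.6, 248.0], [377.7, 246.6]]
```

View pics/g1z.png

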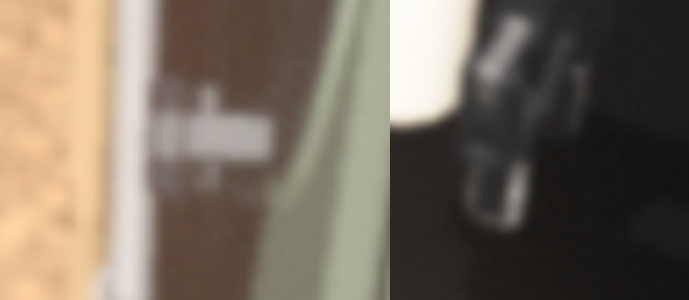

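The nudge moved the fingers freely. The side view now shows the closed tip at about (378,246), which for that xy is about z=103 mm, while the reported TCP is 77.5. The free-space picture g1 shows the same offset of about 25 mm. Both cameras agreed on the bar, so the real fingertips must sit about 25 mm higher than reported. I'll open, centre and go lower in steps, then check.

Request:
step_arm(
  moves=[
    {"tx": 0,"ty": -0.4,"tz": 0,"turn": 0,"jaw": 6},
    {"tx": 0,"ty": -0.4,"tz": 0,"turn": 0,"jaw": 6},
    {"tx": 0,"ty": -0.4,"tz": 0,"turn": 0,"jaw": 6},
    {"tx": 0,"ty": -0.4,"tz": 0,"turn": 0,"jaw": 6},
    {"tx": 0,"ty": -0.4,"tz": 0.8,"turn": 0,"jaw": 6},
    {"tx": 0,"ty": -0.4,"tz": 1.6,"turn": 0,"jaw": 6},
    {"tx": 0,"ty": -0.4,"tz": 2.5,"turn": 0,"jaw": 6},
    {"tx": 0,"ty": -0.4,"tz": 2.5,"turn": 0,"jaw": 6},
  ],
  force=50,
)

```text
time_s: 4.2
tcp_pos: [468.8, -48.5, 51.5]
orientation: [-3.138, 0.078, 0.006]
ft_force: [-0.4, 0.0, 0.0]
finger_gap: 60.0
```

```bash
python3 -c "
from h import *
to([469.5,-48.1,52])
a=vision.capture('side')
cv2.imwrite('pics/g8.png',cv2.resize(a[200:280,335:435],None,fx=7.5,fy=7.5,interpolation=cv2.INTER_CUBIC)[:,:,::-1])"
```

```text
t 4.2 tcp [468.8 -48.5  51.5] yaw y -92.846286274012 tilt [-0.004  0.003 -1.   ] f [-0.4  0.   0. ] gap 60.003136440758425
shift cm [ 0.06 -0.04 -0.05]
```

View pics/g8.png

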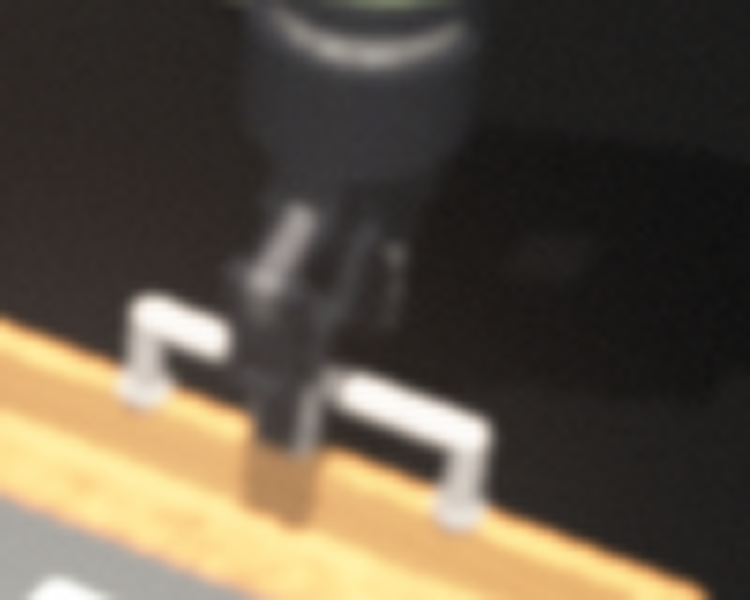

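The near finger is now in front of the bar, with its tip at about (372,259), roughly 86 mm high and clear of the board. Closing now.

Request:
step_arm(
  moves=[
    {"tx": 0,"ty": 0,"tz": 0,"turn": 0,"jaw": 0},
    {"tx": 0,"ty": 0,"tz": 0,"turn": 0,"jaw": 0},
    {"tx": 0,"ty": 0,"tz": 0,"turn": 0,"jaw": 0},
    {"tx": 0,"ty": 0,"tz": 0,"turn": 0,"jaw": 0},
  ],
  force=50,
)

```text
time_s: 4.75
tcp_pos: [469.5, -48.4, 52.4]
orientation: [-3.138, 0.078, 0.003]
ft_force: [-0.4, 1.0, 3.6]
finger_gap: 10.0
```

Gap 10 mm, so the bar is held. I'll draw out in small steps and watch the y force.

Request:
step_arm(
  moves=[
    {"tx": 0,"ty": 0.25,"tz": 0,"turn": 0,"jaw": 0},
    {"tx": 0,"ty": 0.5,"tz": 0,"turn": 0,"jaw": 0},
  ],
)

```text
time_s: 5.0
tcp_pos: [469.2, -53.3, 52.4]
orientation: [-3.137, 0.079, 0.004]
ft_force: [-0.4, 2.5, 1.5]
finger_gap: 9.7
```

Request:
step_arm(
  moves=[
    {"tx": 0,"ty": 0.25,"tz": 0,"turn": 0,"jaw": 0},
    {"tx": 0,"ty": 0.5,"tz": 0,"turn": 0,"jaw": 0},
  ],
)

```text
time_s: 5.25
tcp_pos: [468.9, -58.5, 52.4]
orientation: [-3.137, 0.079, 0.004]
ft_force: [0.0, 1.9, 2.5]
finger_gap: 9.8
```

Request:
step_arm(
  moves=[
    {"tx": 0,"ty": 0.25,"tz": 0,"turn": 0,"jaw": 0},
    {"tx": 0,"ty": 0.5,"tz": 0,"turn": 0,"jaw": 0},
  ],
)

```text
time_s: 5.5
tcp_pos: [468.6, -63.4, 52.4]
orientation: [-3.137, 0.079, 0.004]
ft_force: [-0.0, 3.9, 2.9]
finger_gap: 9.8
```

Request:
step_arm(
  moves=[
    {"tx": 0,"ty": 0.2,"tz": 0,"turn": 0,"jaw": 0},
    {"tx": 0,"ty": 0.4,"tz": 0,"turn": 0,"jaw": 0},
  ],
)

```text
time_s: 5.75
tcp_pos: [468.4, -67.4, 52.4]
orientation: [-3.136, 0.08, 0.004]
ft_force: [0.2, 3.0, 2.5]
finger_gap: 9.7
```

Request:
step_arm(
  moves=[
    {"tx": 0,"ty": 0.2,"tz": 0,"turn": 0,"jaw": 0},
    {"tx": 0,"ty": 0.4,"tz": 0,"turn": 0,"jaw": 0},
  ],
)

```text
time_s: 6.0
tcp_pos: [468.1, -71.5, 52.4]
orientation: [-3.136, 0.08, 0.004]
ft_force: [0.3, 3.8, 2.5]
finger_gap: 9.5
```

Request:
step_arm(
  moves=[
    {"tx": 0,"ty": 0.2,"tz": 0,"turn": 0,"jaw": 0},
    {"tx": 0,"ty": 0.4,"tz": 0,"turn": 0,"jaw": 0},
  ],
)

```text
time_s: 6.25
tcp_pos: [467.9, -75.9, 52.4]
orientation: [-3.137, 0.079, 0.004]
ft_force: [0.1, 1.4, 3.5]
finger_gap: 9.9
```

Request:
step_arm(
  moves=[
    {"tx": 0,"ty": 0.2,"tz": 0,"turn": 0,"jaw": 0},
    {"tx": 0,"ty": 0.4,"tz": 0,"turn": 0,"jaw": 0},
  ],
)

```text
time_s: 6.5
tcp_pos: [467.6, -80.1, 52.4]
orientation: [-3.137, 0.079, 0.004]
ft_force: [-0.6, 1.9, 2.2]
finger_gap: 9.6
```

Request:
step_arm(
  moves=[
    {"tx": 0,"ty": 0.2,"tz": 0,"turn": 0,"jaw": 0},
    {"tx": 0,"ty": 0.4,"tz": 0,"turn": 0,"jaw": 0},
  ],
)

```text
time_s: 6.75
tcp_pos: [467.4, -84.3, 52.4]
orientation: [-3.137, 0.079, 0.004]
ft_force: [-0.3, 3.0, 3.1]
finger_gap: 9.8
```

Request:
step_arm(
  moves=[
    {"tx": 0,"ty": 0.2,"tz": 0,"turn": 0,"jaw": 0},
    {"tx": 0,"ty": 0.4,"tz": 0,"turn": 0,"jaw": 0},
  ],
)

```text
time_s: 7.0
tcp_pos: [467.2, -88.4, 52.4]
orientation: [-3.137, 0.079, 0.004]
ft_force: [-0.8, 2.0, 3.6]
finger_gap: 9.7
```

Request:
step_arm(
  moves=[
    {"tx": 0,"ty": 0.2,"tz": 0,"turn": 0,"jaw": 0},
    {"tx": 0,"ty": 0.4,"tz": 0,"turn": 0,"jaw": 0},
  ],
)

```text
time_s: 7.25
tcp_pos: [466.9, -92.6, 52.4]
orientation: [-3.137, 0.079, 0.004]
ft_force: [-0.3, 2.5, 3.5]
finger_gap: 9.9
```

Request:
step_arm(
  moves=[
    {"tx": 0,"ty": 0.2,"tz": 0,"turn": 0,"jaw": 0},
    {"tx": 0,"ty": 0.4,"tz": 0,"turn": 0,"jaw": 0},
  ],
)

```text
time_s: 7.5
tcp_pos: [466.7, -96.7, 52.4]
orientation: [-3.137, 0.079, 0.004]
ft_force: [-1.4, 1.8, 2.5]
finger_gap: 9.8
```

Request:
step_arm(
  moves=[
    {"tx": 0,"ty": 0.2,"tz": 0,"turn": 0,"jaw": 0},
    {"tx": 0,"ty": 0.4,"tz": 0,"turn": 0,"jaw": 0},
  ],
)

```text
time_s: 7.75
tcp_pos: [466.5, -100.8, 52.4]
orientation: [-3.137, 0.079, 0.005]
ft_force: [-1.4, 2.4, 3.8]
finger_gap: 9.8
```

Request:
step_arm(
  moves=[
    {"tx": 0,"ty": 0.2,"tz": 0,"turn": 0,"jaw": 0},
    {"tx": 0,"ty": 0.4,"tz": 0,"turn": 0,"jaw": 0},
  ],
)

```text
time_s: 8.0
tcp_pos: [466.2, -105.0, 52.4]
orientation: [-3.137, 0.079, 0.005]
ft_force: [-1.5, 2.4, 4.0]
finger_gap: 9.9
```

Request:
step_arm(
  moves=[
    {"tx": 0,"ty": 0.2,"tz": 0,"turn": 0,"jaw": 0},
    {"tx": 0,"ty": 0.4,"tz": 0,"turn": 0,"jaw": 0},
  ],
)

```text
time_s: 8.25
tcp_pos: [466.0, -109.1, 52.4]
orientation: [-3.137, 0.079, 0.005]
ft_force: [-1.8, 2.7, 4.3]
finger_gap: 10.1
```

Request:
step_arm(
  moves=[
    {"tx": 0,"ty": 0.2,"tz": 0,"turn": 0,"jaw": 0},
    {"tx": 0,"ty": 0.4,"tz": 0,"turn": 0,"jaw": 0},
  ],
)

```text
time_s: 8.5
tcp_pos: [465.7, -113.2, 52.4]
orientation: [-3.137, 0.079, 0.005]
ft_force: [-0.9, 2.5, 3.6]
finger_gap: 9.7
```

Request:
step_arm(
  moves=[
    {"tx": 0,"ty": 0.2,"tz": 0,"turn": 0,"jaw": 0},
    {"tx": 0,"ty": 0.4,"tz": 0,"turn": 0,"jaw": 0},
  ],
)

```text
time_s: 8.75
tcp_pos: [465.5, -117.4, 52.4]
orientation: [-3.137, 0.079, 0.005]
ft_force: [-0.8, 2.7, 3.9]
finger_gap: 10.1
```

Request:
step_arm(
  moves=[
    {"tx": 0,"ty": 0.2,"tz": 0,"turn": 0,"jaw": 0},
    {"tx": 0,"ty": 0.4,"tz": 0,"turn": 0,"jaw": 0},
  ],
)

```text
time_s: 9.0
tcp_pos: [465.3, -121.3, 52.4]
orientation: [-3.137, 0.08, 0.005]
ft_force: [-0.7, 4.5, 4.0]
finger_gap: 9.6
```

Request:
step_arm(
  moves=[
    {"tx": 0,"ty": 0.2,"tz": 0,"turn": 0,"jaw": 0},
    {"tx": 0,"ty": 0.4,"tz": 0,"turn": 0,"jaw": 0},
  ],
)

```text
time_s: 9.25
tcp_pos: [465.1, -123.7, 52.4]
orientation: [-3.133, 0.082, 0.005]
ft_force: [0.4, 10.2, 5.5]
finger_gap: 9.9
```

Request:
step_arm(
  moves=[
    {"tx": 0,"ty": 0.2,"tz": 0,"turn": 0,"jaw": 0},
    {"tx": 0,"ty": 0.4,"tz": 0,"turn": 0,"jaw": 0},
  ],
)

```text
time_s: 9.5
tcp_pos: [465.0, -125.6, 52.4]
orientation: [-3.129, 0.084, 0.005]
ft_force: [0.6, 10.3, 5.6]
finger_gap: 9.7
```

Request:
step_arm(
  moves=[
    {"tx": 0,"ty": 0.2,"tz": 0,"turn": 0,"jaw": 0},
    {"tx": 0,"ty": 0.4,"tz": 0,"turn": 0,"jaw": 0},
  ],
)

```text
time_s: 9.75
tcp_pos: [464.9, -127.7, 52.4]
orientation: [-3.125, 0.087, 0.005]
ft_force: [0.8, 9.5, 5.2]
finger_gap: 9.7
```

Request:
step_arm(
  moves=[
    {"tx": 0,"ty": 0.2,"tz": 0,"turn": 0,"jaw": 0},
    {"tx": 0,"ty": 0.4,"tz": 0,"turn": 0,"jaw": 0},
  ],
)

```text
time_s: 10.0
tcp_pos: [464.7, -129.9, 52.4]
orientation: [-3.122, 0.088, 0.005]
ft_force: [-0.2, 10.5, 6.2]
finger_gap: 10.3
```

Request:
step_arm(
  moves=[
    {"tx": 0,"ty": 0.2,"tz": 0,"turn": 0,"jaw": 0},
    {"tx": 0,"ty": 0.4,"tz": 0,"turn": 0,"jaw": 0},
  ],
)

```text
time_s: 10.25
tcp_pos: [464.6, -131.9, 52.4]
orientation: [-3.118, 0.09, 0.005]
ft_force: [1.0, 10.2, 6.0]
finger_gap: 9.9
```

Request:
step_arm(
  moves=[
    {"tx": 0,"ty": 0.2,"tz": 0,"turn": 0,"jaw": 0},
    {"tx": 0,"ty": 0.4,"tz": 0,"turn": 0,"jaw": 0},
  ],
)

```text
time_s: 10.5
tcp_pos: [464.5, -134.3, 52.4]
orientation: [-3.115, 0.091, 0.005]
ft_force: [-0.9, 7.0, 4.9]
finger_gap: 9.9
```

Request:
step_arm(
  moves=[
    {"tx": 0,"ty": 0.2,"tz": 0,"turn": 0,"jaw": 0},
    {"tx": 0,"ty": 0.4,"tz": 0,"turn": 0,"jaw": 0},
  ],
)

```text
time_s: 10.75
tcp_pos: [464.2, -138.2, 52.4]
orientation: [-3.115, 0.09, 0.005]
ft_force: [-0.8, 2.8, 5.3]
finger_gap: 9.5
```

Request:
step_arm(
  moves=[
    {"tx": 0,"ty": 0.2,"tz": 0,"turn": 0,"jaw": 0},
    {"tx": 0,"ty": 0.4,"tz": 0,"turn": 0,"jaw": 0},
  ],
)

```text
time_s: 11.0
tcp_pos: [464.0, -142.7, 52.4]
orientation: [-3.116, 0.09, 0.005]
ft_force: [-2.5, 2.6, 6.1]
finger_gap: 9.8
```

Request:
step_arm(
  moves=[
    {"tx": 0,"ty": 0.2,"tz": 0,"turn": 0,"jaw": 0},
    {"tx": 0,"ty": 0.4,"tz": 0,"turn": 0,"jaw": 0},
  ],
)

```text
time_s: 11.25
tcp_pos: [463.8, -147.1, 52.4]
orientation: [-3.116, 0.089, 0.005]
ft_force: [-1.1, 2.0, 6.0]
finger_gap: 9.8
```

The tight spot is clear: about 10 N from y≈-122 to -135. A light rub of about 3.9 N shows near y≈-63 to -72. Carrying on gently to the front stop, expected near y≈-177.

Request:
step_arm(
  moves=[
    {"tx": 0,"ty": 0.2,"tz": 0,"turn": 0,"jaw": 0},
    {"tx": 0,"ty": 0.4,"tz": 0,"turn": 0,"jaw": 0},
  ],
)

```text
time_s: 11.5
tcp_pos: [463.5, -151.4, 52.4]
orientation: [-3.116, 0.089, 0.005]
ft_force: [-1.6, 2.8, 5.8]
finger_gap: 9.9
```

Request:
step_arm(
  moves=[
    {"tx": 0,"ty": 0.2,"tz": 0,"turn": 0,"jaw": 0},
    {"tx": 0,"ty": 0.4,"tz": 0,"turn": 0,"jaw": 0},
  ],
)

```text
time_s: 11.75
tcp_pos: [463.3, -155.7, 52.4]
orientation: [-3.117, 0.089, 0.005]
ft_force: [-1.1, 2.5, 5.8]
finger_gap: 9.6
```

Request:
step_arm(
  moves=[
    {"tx": 0,"ty": 0.2,"tz": 0,"turn": 0,"jaw": 0},
    {"tx": 0,"ty": 0.4,"tz": 0,"turn": 0,"jaw": 0},
  ],
)

```text
time_s: 12.0
tcp_pos: [463.0, -160.0, 52.4]
orientation: [-3.117, 0.089, 0.005]
ft_force: [-1.2, 2.2, 6.8]
finger_gap: 9.5
```

Request:
step_arm(
  moves=[
    {"tx": 0,"ty": 0.2,"tz": 0,"turn": 0,"jaw": 0},
    {"tx": 0,"ty": 0.4,"tz": 0,"turn": 0,"jaw": 0},
  ],
)

```text
time_s: 12.25
tcp_pos: [462.8, -164.3, 52.4]
orientation: [-3.117, 0.089, 0.005]
ft_force: [-2.2, 1.8, 6.6]
finger_gap: 9.9
```

Request:
step_arm(
  moves=[
    {"tx": 0,"ty": 0.2,"tz": 0,"turn": 0,"jaw": 0},
    {"tx": 0,"ty": 0.4,"tz": 0,"turn": 0,"jaw": 0},
  ],
)

```text
time_s: 12.5
tcp_pos: [462.6, -168.6, 52.4]
orientation: [-3.117, 0.089, 0.005]
ft_force: [-1.2, 2.5, 6.0]
finger_gap: 9.6
```

Request:
step_arm(
  moves=[
    {"tx": 0,"ty": 0.2,"tz": 0,"turn": 0,"jaw": 0},
    {"tx": 0,"ty": 0.4,"tz": 0,"turn": 0,"jaw": 0},
  ],
)

```text
time_s: 12.75
tcp_pos: [462.3, -172.6, 52.4]
orientation: [-3.117, 0.09, 0.005]
ft_force: [0.2, 6.3, 6.3]
finger_gap: 9.7
```

Request:
step_arm(
  moves=[
    {"tx": 0,"ty": 0.2,"tz": 0,"turn": 0,"jaw": 0},
  ],
)

```text
time_s: 12.88
tcp_pos: [462.3, -172.7, 52.4]
orientation: [-3.113, 0.093, 0.005]
ft_force: [1.3, 13.6, 6.6]
finger_gap: 9.6
```

Request:
step_arm(
  moves=[
    {"tx": 0,"ty": 0.2,"tz": 0,"turn": 0,"jaw": 0},
  ],
)

```text
time_s: 13.0
tcp_pos: [462.3, -172.5, 52.4]
orientation: [-3.108, 0.096, 0.005]
ft_force: [0.5, 11.5, 7.6]
finger_gap: 9.5
```

The front stop is met and felt: about 12 N, stalled at y≈-172.5. Now pushing home, stepping finely through the tight zone.

Request:
step_arm(
  moves=[
    {"tx": 0,"ty": -0.2,"tz": 0,"turn": 0,"jaw": 0},
    {"tx": 0,"ty": -0.5,"tz": 0,"turn": 0,"jaw": 0},
    {"tx": 0,"ty": -0.8,"tz": 0,"turn": 0,"jaw": 0},
  ],
)

```text
time_s: 13.38
tcp_pos: [462.8, -165.0, 52.5]
orientation: [-3.109, 0.095, 0.005]
ft_force: [-2.3, -3.1, 2.0]
finger_gap: 10.2
```

Request:
step_arm(
  moves=[
    {"tx": 0,"ty": -0.2,"tz": 0,"turn": 0,"jaw": 0},
    {"tx": 0,"ty": -0.5,"tz": 0,"turn": 0,"jaw": 0},
    {"tx": 0,"ty": -0.8,"tz": 0,"turn": 0,"jaw": 0},
  ],
)

```text
time_s: 13.75
tcp_pos: [463.2, -156.9, 52.5]
orientation: [-3.109, 0.095, 0.005]
ft_force: [-0.7, -2.1, -0.2]
finger_gap: 9.5
```

Request:
step_arm(
  moves=[
    {"tx": 0,"ty": -0.2,"tz": 0,"turn": 0,"jaw": 0},
    {"tx": 0,"ty": -0.5,"tz": 0,"turn": 0,"jaw": 0},
    {"tx": 0,"ty": -0.8,"tz": 0,"turn": 0,"jaw": 0},
  ],
)

```text
time_s: 14.12
tcp_pos: [463.6, -148.7, 52.5]
orientation: [-3.109, 0.095, 0.005]
ft_force: [-0.9, -1.6, -1.7]
finger_gap: 10.1
```

Request:
step_arm(
  moves=[
    {"tx": 0,"ty": -0.2,"tz": 0,"turn": 0,"jaw": 0},
    {"tx": 0,"ty": -0.4,"tz": 0,"turn": 0,"jaw": 0},
  ],
)

```text
time_s: 14.38
tcp_pos: [463.9, -144.5, 52.5]
orientation: [-3.109, 0.095, 0.005]
ft_force: [0.0, -2.0, -2.9]
finger_gap: 10.0
```

Request:
step_arm(
  moves=[
    {"tx": 0,"ty": -0.2,"tz": 0,"turn": 0,"jaw": 0},
    {"tx": 0,"ty": -0.4,"tz": 0,"turn": 0,"jaw": 0},
  ],
)

```text
time_s: 14.62
tcp_pos: [464.1, -140.4, 52.5]
orientation: [-3.109, 0.095, 0.005]
ft_force: [0.7, -1.8, -2.8]
finger_gap: 9.9
```

Request:
step_arm(
  moves=[
    {"tx": 0,"ty": -0.2,"tz": 0,"turn": 0,"jaw": 0},
    {"tx": 0,"ty": -0.4,"tz": 0,"turn": 0,"jaw": 0},
  ],
)

```text
time_s: 14.88
tcp_pos: [464.3, -137.6, 52.5]
orientation: [-3.112, 0.093, 0.005]
ft_force: [-0.7, -9.2, -4.5]
finger_gap: 10.3
```

Request:
step_arm(
  moves=[
    {"tx": 0,"ty": -0.2,"tz": 0,"turn": 0,"jaw": 0},
    {"tx": 0,"ty": -0.4,"tz": 0,"turn": 0,"jaw": 0},
  ],
)

```text
time_s: 15.12
tcp_pos: [464.4, -135.6, 52.5]
orientation: [-3.116, 0.091, 0.005]
ft_force: [-1.9, -11.1, -3.4]
finger_gap: 9.6
```

Request:
step_arm(
  moves=[
    {"tx": 0,"ty": -0.2,"tz": 0,"turn": 0,"jaw": 0},
    {"tx": 0,"ty": -0.4,"tz": 0,"turn": 0,"jaw": 0},
  ],
)

```text
time_s: 15.38
tcp_pos: [464.6, -133.7, 52.5]
orientation: [-3.12, 0.089, 0.005]
ft_force: [-1.9, -11.9, -4.5]
finger_gap: 9.7
```

Request:
step_arm(
  moves=[
    {"tx": 0,"ty": -0.2,"tz": 0,"turn": 0,"jaw": 0},
    {"tx": 0,"ty": -0.4,"tz": 0,"turn": 0,"jaw": 0},
  ],
)

```text
time_s: 15.62
tcp_pos: [464.7, -131.6, 52.5]
orientation: [-3.123, 0.087, 0.005]
ft_force: [-3.2, -11.3, -3.5]
finger_gap: 10.2
```

Request:
step_arm(
  moves=[
    {"tx": 0,"ty": -0.2,"tz": 0,"turn": 0,"jaw": 0},
    {"tx": 0,"ty": -0.4,"tz": 0,"turn": 0,"jaw": 0},
  ],
)

```text
time_s: 15.88
tcp_pos: [464.8, -129.4, 52.5]
orientation: [-3.127, 0.085, 0.005]
ft_force: [-1.5, -10.2, -3.4]
finger_gap: 9.6
```

Request:
step_arm(
  moves=[
    {"tx": 0,"ty": -0.2,"tz": 0,"turn": 0,"jaw": 0},
    {"tx": 0,"ty": -0.4,"tz": 0,"turn": 0,"jaw": 0},
  ],
)

```text
time_s: 16.12
tcp_pos: [464.9, -127.1, 52.5]
orientation: [-3.13, 0.084, 0.005]
ft_force: [-1.7, -8.7, -3.6]
finger_gap: 9.7
```

Request:
step_arm(
  moves=[
    {"tx": 0,"ty": -0.2,"tz": 0,"turn": 0,"jaw": 0},
    {"tx": 0,"ty": -0.4,"tz": 0,"turn": 0,"jaw": 0},
  ],
)

```text
time_s: 16.38
tcp_pos: [465.1, -123.8, 52.5]
orientation: [-3.131, 0.085, 0.005]
ft_force: [0.1, -4.5, -2.3]
finger_gap: 9.5
```

Inward, the tight zone runs from about y=-138.5 to -125, at about 11 N. Continuing home; the rear stop is expected near y≈-22.

Request:
step_arm(
  moves=[
    {"tx": 0,"ty": -0.2,"tz": 0,"turn": 0,"jaw": 0},
    {"tx": 0,"ty": -0.4,"tz": 0,"turn": 0,"jaw": 0},
  ],
)

```text
time_s: 16.62
tcp_pos: [465.3, -119.4, 52.5]
orientation: [-3.13, 0.085, 0.005]
ft_force: [0.9, -1.9, -2.6]
finger_gap: 9.5
```

Request:
step_arm(
  moves=[
    {"tx": 0,"ty": -0.2,"tz": 0,"turn": 0,"jaw": 0},
    {"tx": 0,"ty": -0.5,"tz": 0,"turn": 0,"jaw": 0},
  ],
)

```text
time_s: 16.88
tcp_pos: [465.6, -114.2, 52.5]
orientation: [-3.13, 0.086, 0.005]
ft_force: [0.2, -2.0, -3.6]
finger_gap: 9.8
```

Request:
step_arm(
  moves=[
    {"tx": 0,"ty": -0.2,"tz": 0,"turn": 0,"jaw": 0},
    {"tx": 0,"ty": -0.5,"tz": 0,"turn": 0,"jaw": 0},
  ],
)

```text
time_s: 17.12
tcp_pos: [466.0, -108.9, 52.5]
orientation: [-3.13, 0.086, 0.005]
ft_force: [0.6, -1.2, -3.3]
finger_gap: 9.9
```

Request:
step_arm(
  moves=[
    {"tx": 0,"ty": -0.2,"tz": 0,"turn": 0,"jaw": 0},
    {"tx": 0,"ty": -0.5,"tz": 0,"turn": 0,"jaw": 0},
  ],
)

```text
time_s: 17.38
tcp_pos: [466.2, -103.8, 52.5]
orientation: [-3.13, 0.086, 0.005]
ft_force: [0.4, -2.1, -4.6]
finger_gap: 9.6
```

Request:
step_arm(
  moves=[
    {"tx": 0,"ty": -0.2,"tz": 0,"turn": 0,"jaw": 0},
    {"tx": 0,"ty": -0.5,"tz": 0,"turn": 0,"jaw": 0},
  ],
)

```text
time_s: 17.62
tcp_pos: [466.5, -98.7, 52.5]
orientation: [-3.13, 0.086, 0.005]
ft_force: [0.9, -2.2, -4.3]
finger_gap: 9.6
```

Request:
step_arm(
  moves=[
    {"tx": 0,"ty": -0.2,"tz": 0,"turn": 0,"jaw": 0},
    {"tx": 0,"ty": -0.5,"tz": 0,"turn": 0,"jaw": 0},
  ],
)

```text
time_s: 17.88
tcp_pos: [466.8, -93.6, 52.5]
orientation: [-3.13, 0.086, 0.005]
ft_force: [0.8, -2.7, -4.8]
finger_gap: 10.0
```

Request:
step_arm(
  moves=[
    {"tx": 0,"ty": -0.2,"tz": 0,"turn": 0,"jaw": 0},
    {"tx": 0,"ty": -0.5,"tz": 0,"turn": 0,"jaw": 0},
  ],
)

```text
time_s: 18.12
tcp_pos: [467.1, -88.4, 52.5]
orientation: [-3.13, 0.086, 0.005]
ft_force: [0.1, -2.2, -5.3]
finger_gap: 9.8
```

Request:
step_arm(
  moves=[
    {"tx": 0,"ty": -0.2,"tz": 0,"turn": 0,"jaw": 0},
    {"tx": 0,"ty": -0.5,"tz": 0,"turn": 0,"jaw": 0},
  ],
)

```text
time_s: 18.38
tcp_pos: [467.4, -83.2, 52.5]
orientation: [-3.13, 0.086, 0.005]
ft_force: [0.9, -1.6, -5.3]
finger_gap: 10.1
```

Request:
step_arm(
  moves=[
    {"tx": 0,"ty": -0.2,"tz": 0,"turn": 0,"jaw": 0},
    {"tx": 0,"ty": -0.5,"tz": 0,"turn": 0,"jaw": 0},
  ],
)

```text
time_s: 18.62
tcp_pos: [467.7, -78.1, 52.5]
orientation: [-3.13, 0.086, 0.005]
ft_force: [1.0, -2.4, -5.2]
finger_gap: 9.8
```

Request:
step_arm(
  moves=[
    {"tx": 0,"ty": -0.2,"tz": 0,"turn": 0,"jaw": 0},
    {"tx": 0,"ty": -0.5,"tz": 0,"turn": 0,"jaw": 0},
  ],
)

```text
time_s: 18.88
tcp_pos: [468.0, -73.1, 52.5]
orientation: [-3.13, 0.086, 0.005]
ft_force: [1.0, -3.4, -5.3]
finger_gap: 9.8
```

Request:
step_arm(
  moves=[
    {"tx": 0,"ty": -0.2,"tz": 0,"turn": 0,"jaw": 0},
    {"tx": 0,"ty": -0.5,"tz": 0,"turn": 0,"jaw": 0},
  ],
)

```text
time_s: 19.12
tcp_pos: [468.3, -68.2, 52.5]
orientation: [-3.131, 0.086, 0.005]
ft_force: [0.2, -3.6, -5.6]
finger_gap: 9.9
```

Request:
step_arm(
  moves=[
    {"tx": 0,"ty": -0.2,"tz": 0,"turn": 0,"jaw": 0},
    {"tx": 0,"ty": -0.5,"tz": 0,"turn": 0,"jaw": 0},
  ],
)

```text
time_s: 19.38
tcp_pos: [468.6, -63.1, 52.5]
orientation: [-3.131, 0.086, 0.005]
ft_force: [0.4, -2.4, -5.8]
finger_gap: 9.6
```

Request:
step_arm(
  moves=[
    {"tx": 0,"ty": -0.2,"tz": 0,"turn": 0,"jaw": 0},
    {"tx": 0,"ty": -0.5,"tz": 0,"turn": 0,"jaw": 0},
  ],
)

```text
time_s: 19.62
tcp_pos: [468.9, -57.8, 52.5]
orientation: [-3.131, 0.086, 0.005]
ft_force: [1.7, -2.7, -7.7]
finger_gap: 9.8
```

Request:
step_arm(
  moves=[
    {"tx": 0,"ty": -0.2,"tz": 0,"turn": 0,"jaw": 0},
    {"tx": 0,"ty": -0.5,"tz": 0,"turn": 0,"jaw": 0},
  ],
)

```text
time_s: 19.88
tcp_pos: [469.2, -52.5, 52.5]
orientation: [-3.131, 0.086, 0.005]
ft_force: [2.1, -2.6, -7.2]
finger_gap: 9.6
```

Request:
step_arm(
  moves=[
    {"tx": 0,"ty": -0.2,"tz": 0,"turn": 0,"jaw": 0},
    {"tx": 0,"ty": -0.5,"tz": 0,"turn": 0,"jaw": 0},
  ],
)

```text
time_s: 20.12
tcp_pos: [469.5, -47.3, 52.5]
orientation: [-3.13, 0.086, 0.005]
ft_force: [1.8, -1.8, -6.7]
finger_gap: 9.8
```

Request:
step_arm(
  moves=[
    {"tx": 0,"ty": -0.2,"tz": 0,"turn": 0,"jaw": 0},
    {"tx": 0,"ty": -0.5,"tz": 0,"turn": 0,"jaw": 0},
  ],
)

```text
time_s: 20.38
tcp_pos: [469.8, -42.2, 52.5]
orientation: [-3.13, 0.086, 0.005]
ft_force: [2.2, -1.9, -8.0]
finger_gap: 10.2
```

Request:
step_arm(
  moves=[
    {"tx": 0,"ty": -0.2,"tz": 0,"turn": 0,"jaw": 0},
    {"tx": 0,"ty": -0.4,"tz": 0,"turn": 0,"jaw": 0},
  ],
)

```text
time_s: 20.62
tcp_pos: [470.0, -38.1, 52.5]
orientation: [-3.13, 0.086, 0.005]
ft_force: [3.0, -1.5, -7.8]
finger_gap: 9.6
```

Request:
step_arm(
  moves=[
    {"tx": 0,"ty": -0.2,"tz": 0,"turn": 0,"jaw": 0},
    {"tx": 0,"ty": -0.4,"tz": 0,"turn": 0,"jaw": 0},
  ],
)

```text
time_s: 20.88
tcp_pos: [470.2, -33.9, 52.5]
orientation: [-3.13, 0.086, 0.005]
ft_force: [2.2, -2.3, -8.8]
finger_gap: 10.0
```

Request:
step_arm(
  moves=[
    {"tx": 0,"ty": -0.2,"tz": 0,"turn": 0,"jaw": 0},
    {"tx": 0,"ty": -0.4,"tz": 0,"turn": 0,"jaw": 0},
  ],
)

```text
time_s: 21.12
tcp_pos: [470.5, -29.8, 52.6]
orientation: [-3.131, 0.086, 0.005]
ft_force: [2.9, -1.6, -8.4]
finger_gap: 9.5
```

Request:
step_arm(
  moves=[
    {"tx": 0,"ty": -0.2,"tz": 0,"turn": 0,"jaw": 0},
  ],
)

```text
time_s: 21.25
tcp_pos: [470.6, -27.7, 52.5]
orientation: [-3.13, 0.086, 0.005]
ft_force: [2.5, -2.2, -8.6]
finger_gap: 9.6
```

Request:
step_arm(
  moves=[
    {"tx": 0,"ty": -0.2,"tz": 0,"turn": 0,"jaw": 0},
  ],
)

```text
time_s: 21.38
tcp_pos: [470.7, -25.6, 52.5]
orientation: [-3.13, 0.086, 0.005]
ft_force: [2.2, -3.2, -8.1]
finger_gap: 9.7
```

Request:
step_arm(
  moves=[
    {"tx": 0,"ty": -0.2,"tz": 0,"turn": 0,"jaw": 0},
  ],
)

```text
time_s: 21.5
tcp_pos: [470.8, -23.4, 52.5]
orientation: [-3.131, 0.086, 0.005]
ft_force: [2.8, -2.3, -8.9]
finger_gap: 9.8
```

Request:
step_arm(
  moves=[
    {"tx": 0,"ty": -0.2,"tz": 0,"turn": 0,"jaw": 0},
  ],
)

```text
time_s: 21.62
tcp_pos: [470.9, -22.5, 52.5]
orientation: [-3.133, 0.084, 0.005]
ft_force: [1.8, -11.8, -8.6]
finger_gap: 9.8
```

Request:
step_arm(
  moves=[
    {"tx": 0,"ty": -0.1,"tz": 0,"turn": 0,"jaw": 0},
  ],
)

```text
time_s: 21.75
tcp_pos: [470.9, -22.7, 52.5]
orientation: [-3.136, 0.082, 0.005]
ft_force: [1.1, -7.8, -7.5]
finger_gap: 10.3
```

Request:
step_arm(
  moves=[
    {"tx": 0,"ty": -0.1,"tz": 0,"turn": 0,"jaw": 0},
  ],
)

```text
time_s: 21.88
tcp_pos: [470.9, -22.8, 52.5]
orientation: [-3.138, 0.081, 0.006]
ft_force: [2.6, -7.5, -8.8]
finger_gap: 9.5
```

Home stop met (about 8–12 N, y≈-22.7). The tool tilted slightly under load, so I'll work out the bar position from TCP plus tilt and locate the tight spot's centre from both passes.

```bash
cat > an.py <<'E'
from h import *
D="""469.5 -48.4 -3.138 .078 .003 1.0
468.6 -63.4 -3.137 .079 .004 3.9
468.1 -71.5 -3.136 .08 .004 3.8
467.9 -75.9 -3.137 .079 .004 1.4
465.5 -117.4 -3.137 .079 .005 2.7
465.3 -121.3 -3.137 .08 .005 4.5
465.1 -123.7 -3.133 .082 .005 10.2
465.0 -125.6 -3.129 .084 .005 10.3
464.9 -127.7 -3.125 .087 .005 9.5
464.7 -129.9 -3.122 .088 .005 10.5
464.6 -131.9 -3.118 .090 .005 10.2
464.5 -134.3 -3.115 .091 .005 7.0
464.2 -138.2 -3.115 .090 .005 2.8
462.3 -172.6 -3.117 .090 .005 6.3
462.3 -172.7 -3.113 .093 .005 13.6
462.3 -172.5 -3.108 .096 .005 11.5
464.1 -140.4 -3.109 .095 .005 -1.8
464.3 -137.6 -3.112 .093 .005 -9.2
464.4 -135.6 -3.116 .091 .005 -11.1
464.6 -133.7 -3.12 .089 .005 -11.9
464.7 -131.6 -3.123 .087 .005 -11.3
464.8 -129.4 -3.127 .085 .005 -10.2
464.9 -127.1 -3.13 .084 .005 -8.7
465.1 -123.8 -3.131 .085 .005 -4.5
465.3 -119.4 -3.13 .085 .005 -1.9
468.0 -73.1 -3.13 .086 .005 -3.4
468.3 -68.2 -3.131 .086 .005 -3.6
470.8 -23.4 -3.131 .086 .005 -2.3
470.9 -22.5 -3.133 .084 .005 -11.8
470.9 -22.7 -3.136 .082 .005 -7.8
470.9 -22.8 -3.138 .081 .006 -7.5"""
n=np.array([-.05,-.99875,0])
for l in D.split("\n"):
    v=np.array(l.split(),float); R=Ro.from_rotvec(v[2:5]).as_matrix()
    b=np.array([v[0],v[1],52.4])-44*R[:,2]; print(v[1],np.round(b,1),"s",round(b@n,1),"F",v[5])
E
python3 an.py
```

```text
-48.4 [469.6 -48.5  96.4] s 25.0 F 1.0
-63.4 [468.7 -63.6  96.4] s 40.0 F 3.9
-71.5 [468.2 -71.7  96.4] s 48.2 F 3.8
-75.9 [468.  -76.1  96.4] s 52.6 F 1.4
-117.4 [ 465.6 -117.6   96.4] s 94.1 F 2.7
-121.3 [ 465.4 -121.5   96.4] s 98.0 F 4.5
-123.7 [ 465.2 -124.    96.4] s 100.6 F 10.2
-125.6 [ 465.1 -126.1   96.4] s 102.7 F 10.3
-127.7 [ 465.  -128.4   96.4] s 105.0 F 9.5
-129.9 [ 464.8 -130.7   96.4] s 107.3 F 10.5
-131.9 [ 464.7 -132.9   96.4] s 109.5 F 10.2
-134.3 [ 464.6 -135.4   96.4] s 112.0 F 7.0
-138.2 [ 464.3 -139.3   96.4] s 115.9 F 2.8
-172.6 [ 462.4 -173.6   96.4] s 150.3 F 6.3
-172.7 [ 462.4 -173.9   96.4] s 150.6 F 13.6
-172.5 [ 462.4 -173.9   96.4] s 150.6 F 11.5
-140.4 [ 464.2 -141.8   96.4] s 118.4 F -1.8
-137.6 [ 464.4 -138.8   96.4] s 115.5 F -9.2
-135.6 [ 464.5 -136.7   96.4] s 113.3 F -11.1
-133.7 [ 464.7 -134.6   96.4] s 111.2 F -11.9
-131.6 [ 464.8 -132.4   96.4] s 109.0 F -11.3
-129.4 [ 464.9 -130.    96.4] s 106.6 F -10.2
-127.1 [ 465.  -127.6   96.4] s 104.2 F -8.7
-123.8 [ 465.2 -124.2   96.4] s 100.8 F -4.5
-119.4 [ 465.4 -119.9   96.4] s 96.4 F -1.9
-73.1 [468.1 -73.6  96.4] s 50.1 F -3.4
-68.2 [468.4 -68.6  96.4] s 45.1 F -3.6
-23.4 [470.9 -23.8  96.4] s 0.2 F -2.3
-22.5 [471.  -22.8  96.4] s -0.7 F -11.8
-22.7 [471.  -22.9  96.4] s -0.7 F -7.8
-22.8 [471.1 -22.9  96.4] s -0.7 F -7.5
```

Taking tilt into account, the stops come out at s≈-0.7 and 150.6, so s equals mm out from home to within about 1 mm. The tight zone's half-height edges are 98.7–112.8 going out and 116.5–102.2 coming in, so its centre is about 107.5 mm out. The light rub is near 45. Now drawing back out to 107.5.

Request:
step_arm(
  moves=[
    {"tx": 0,"ty": 0.2,"tz": 0,"turn": 0,"jaw": 0},
    {"tx": 0,"ty": 0.6,"tz": 0,"turn": 0,"jaw": 0},
    {"tx": 0,"ty": 1.1,"tz": 0,"turn": 0,"jaw": 0},
    {"tx": 0,"ty": 1.6,"tz": 0,"turn": 0,"jaw": 0},
    {"tx": 0,"ty": 2.1,"tz": 0,"turn": 0,"jaw": 0},
    {"tx": 0,"ty": 2.6,"tz": 0,"turn": 0,"jaw": 0},
    {"tx": 0,"ty": 3.1,"tz": 0,"turn": 0,"jaw": 0},
    {"tx": 0,"ty": 3.6,"tz": 0,"turn": 0,"jaw": 0},
  ],
)

```text
time_s: 22.88
tcp_pos: [468.8, -59.1, 52.5]
orientation: [-3.138, 0.081, 0.006]
ft_force: [0.7, 3.4, -5.3]
finger_gap: 10.0
```

Request:
step_arm(
  moves=[
    {"tx": 0,"ty": 0.5,"tz": 0,"turn": 0,"jaw": 0},
    {"tx": 0,"ty": 1.0,"tz": 0,"turn": 0,"jaw": 0},
    {"tx": 0,"ty": 1.5,"tz": 0,"turn": 0,"jaw": 0},
    {"tx": 0,"ty": 2.0,"tz": 0,"turn": 0,"jaw": 0},
    {"tx": 0,"ty": 2.5,"tz": 0,"turn": 0,"jaw": 0},
    {"tx": 0,"ty": 3.0,"tz": 0,"turn": 0,"jaw": 0},
    {"tx": 0,"ty": 3.5,"tz": 0,"turn": 0,"jaw": 0},
    {"tx": 0,"ty": 4.0,"tz": 0,"turn": 0,"jaw": 0},
  ],
)

```text
time_s: 23.88
tcp_pos: [466.5, -99.3, 52.5]
orientation: [-3.138, 0.081, 0.007]
ft_force: [-1.0, 2.2, -2.2]
finger_gap: 9.8
```

Request:
step_arm(
  moves=[
    {"tx": 0,"ty": 0.4,"tz": 0,"turn": 0,"jaw": 0},
    {"tx": 0,"ty": 0.8,"tz": 0,"turn": 0,"jaw": 0},
    {"tx": 0,"ty": 1.2,"tz": 0,"turn": 0,"jaw": 0},
    {"tx": 0,"ty": 1.6,"tz": 0,"turn": 0,"jaw": 0},
  ],
)

```text
time_s: 24.38
tcp_pos: [465.5, -115.6, 52.5]
orientation: [-3.138, 0.081, 0.007]
ft_force: [-0.1, 2.2, -2.8]
finger_gap: 9.8
```

```bash
cat >> h.py <<'E'
def sd():
    s=arm.get_state();R=Ro.from_rotvec(s["orientation"]).as_matrix();b=np.array(s["tcp_pos"])-44*R[:,2]
    print("s",round(float(b@np.array([-.05,-.99875,0])),1),"F",np.round(s["ft_force"],1),"t",s["time_s"])
E
python3 -c "
from h import *
sd()"
```

```text
s 92.3 F [-0.1  2.2 -2.8] t 24.375
```

Request:
step_arm(
  moves=[
    {"tx": 0,"ty": 0.2,"tz": 0,"turn": 0,"jaw": 0},
    {"tx": 0,"ty": 0.4,"tz": 0,"turn": 0,"jaw": 0},
  ],
)

```text
time_s: 24.62
tcp_pos: [465.3, -119.7, 52.5]
orientation: [-3.138, 0.081, 0.007]
ft_force: [-0.1, 1.8, -2.7]
finger_gap: 9.9
```

Request:
step_arm(
  moves=[
    {"tx": 0,"ty": 0.2,"tz": 0,"turn": 0,"jaw": 0},
  ],
)

```text
time_s: 24.75
tcp_pos: [465.2, -121.5, 52.5]
orientation: [-3.137, 0.081, 0.007]
ft_force: [0.2, 4.2, -2.8]
finger_gap: 10.3
```

Request:
step_arm(
  moves=[
    {"tx": 0,"ty": 0.2,"tz": 0,"turn": 0,"jaw": 0},
  ],
)

```text
time_s: 24.88
tcp_pos: [465.1, -122.6, 52.4]
orientation: [-3.135, 0.083, 0.007]
ft_force: [0.5, 8.4, -1.6]
finger_gap: 9.9
```

Request:
step_arm(
  moves=[
    {"tx": 0,"ty": 0.2,"tz": 0,"turn": 0,"jaw": 0},
    {"tx": 0,"ty": 0.4,"tz": 0,"turn": 0,"jaw": 0},
  ],
)

```text
time_s: 25.12
tcp_pos: [465.0, -124.6, 52.5]
orientation: [-3.131, 0.085, 0.007]
ft_force: [1.1, 9.4, -0.7]
finger_gap: 9.9
```

Request:
step_arm(
  moves=[
    {"tx": 0,"ty": 0.2,"tz": 0,"turn": 0,"jaw": 0},
    {"tx": 0,"ty": 0.4,"tz": 0,"turn": 0,"jaw": 0},
  ],
)

```text
time_s: 25.38
tcp_pos: [464.8, -126.6, 52.5]
orientation: [-3.127, 0.087, 0.007]
ft_force: [2.4, 11.0, -0.3]
finger_gap: 9.7
```

```bash
python3 -c "
from h import *
sd()"
```

```text
s 103.7 F [ 2.4 11.  -0.3] t 25.375
```

Request:
step_arm(
  moves=[
    {"tx": 0,"ty": 0.2,"tz": 0,"turn": 0,"jaw": 0},
    {"tx": 0,"ty": 0.4,"tz": 0,"turn": 0,"jaw": 0},
  ],
)

```text
time_s: 25.62
tcp_pos: [464.7, -128.5, 52.5]
orientation: [-3.124, 0.089, 0.007]
ft_force: [1.4, 10.8, -1.7]
finger_gap: 9.6
```

Request:
step_arm(
  moves=[
    {"tx": 0,"ty": 0.2,"tz": 0,"turn": 0,"jaw": 0},
    {"tx": 0,"ty": 0.4,"tz": 0,"turn": 0,"jaw": 0},
  ],
)

```text
time_s: 25.88
tcp_pos: [464.6, -130.5, 52.4]
orientation: [-3.12, 0.091, 0.007]
ft_force: [0.9, 8.4, -1.4]
finger_gap: 9.9
```

```bash
python3 -c "
from h import *
sd()"
```

```text
s 108.0 F [ 0.9  8.4 -1.4] t 25.875
```

At s=108.0. I'll relax the pull by holding the measured pose, then open.

Request:
step_arm(
  moves=[
    {"tx": 0,"ty": 0,"tz": 0,"turn": 0,"jaw": 0},
  ],
)

```text
time_s: 26.0
tcp_pos: [464.6, -130.9, 52.5]
orientation: [-3.121, 0.089, 0.007]
ft_force: [-0.1, -2.2, -2.3]
finger_gap: 9.5
```

Request:
step_arm(
  moves=[
    {"tx": 0,"ty": -0.1,"tz": 0,"turn": 0,"jaw": 0},
  ],
)

```text
time_s: 26.12
tcp_pos: [464.7, -130.9, 52.5]
orientation: [-3.123, 0.087, 0.007]
ft_force: [-0.5, -4.0, -3.1]
finger_gap: 9.6
```

```bash
python3 -c "
from h import *
sd()"
```

```text
s 108.3 F [-0.5 -4.  -3.1] t 26.125
```

Request:
step_arm(
  moves=[
    {"tx": 0,"ty": 0,"tz": 0,"turn": 0,"jaw": 0},
    {"tx": 0,"ty": 0,"tz": 0,"turn": 0,"jaw": 3},
    {"tx": 0,"ty": 0,"tz": 0,"turn": 0,"jaw": 6},
    {"tx": 0,"ty": 0,"tz": 0,"turn": 0,"jaw": 6},
    {"tx": 0,"ty": 0,"tz": 0,"turn": 0,"jaw": 6},
    {"tx": 0,"ty": 0,"tz": 0,"turn": 0,"jaw": 6},
  ],
)

```text
time_s: 26.88
tcp_pos: [464.7, -130.9, 52.6]
orientation: [-3.123, 0.087, 0.007]
ft_force: [-0.2, -0.7, 0.2]
finger_gap: 60.1
```

Request:
step_arm(
  moves=[
    {"tx": 0,"ty": 0,"tz": -1.5,"turn": 0,"jaw": 6},
    {"tx": 0,"ty": 0,"tz": -4,"turn": 0,"jaw": 6},
    {"tx": 0,"ty": 0,"tz": -8,"turn": 0,"jaw": 6},
    {"tx": 0,"ty": 2,"tz": -12,"turn": 0,"jaw": 6},
    {"tx": 0,"ty": 7,"tz": -14,"turn": 0,"jaw": 6},
    {"tx": 0,"ty": 13,"tz": -14,"turn": 0,"jaw": 6},
    {"tx": 0,"ty": 18,"tz": -14,"turn": 0,"jaw": 6},
    {"tx": 0,"ty": 18,"tz": -14,"turn": 0,"jaw": 6},
  ],
)

```text
time_s: 27.88
tcp_pos: [454.8, -315.9, 189.0]
orientation: [-3.124, 0.093, 0.008]
ft_force: [-0.4, 1.0, -0.0]
finger_gap: 59.7
```

```bash
python3 -c "
from h import *
to([0,0,0])
t=vision.capture('top');s=vision.capture('side')
cv2.imwrite('pics/e_top.png',t[:,:,::-1]);cv2.imwrite('pics/e_side.png',s[:,:,::-1])"
```

```text
t 27.875 tcp [ 454.8 -315.9  189. ] yaw y -93.42386907037755 tilt [-0.004  0.017 -1.   ] f [-0.4  1.  -0. ] gap 59.6912185500638
shift cm [-47.18 -28.51  19.62]
```

View pics/e_top.png

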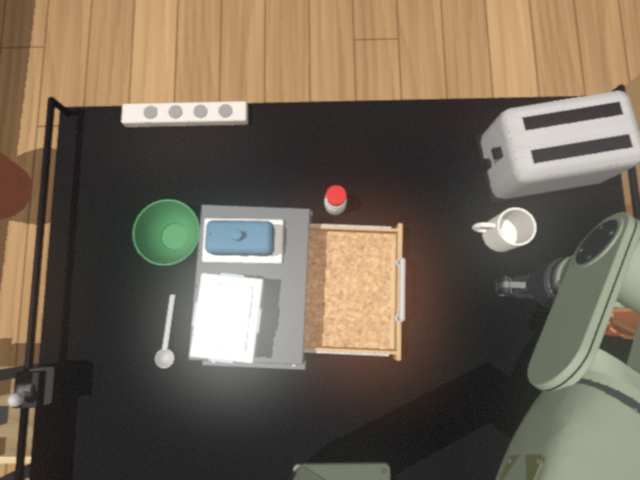

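View pics/e_side.png

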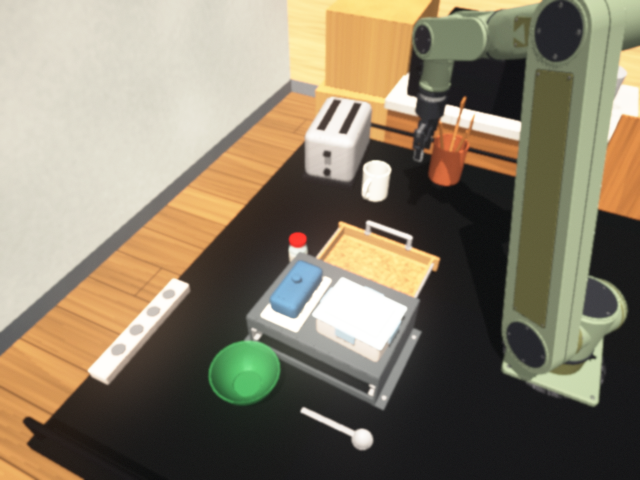

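The top view shows the gripper clear at (515,288), the bar at column ~401, and the jar, mug, bowl, spoon, container and butter dish where they were. I'll check the bar position numerically before handing in.

Run:
```python
from h import *
im=cv2.imread("pics/e_top.png").astype(float); a=cv2.imread("pics/top0.png").astype(float)
m=((im.max(2)-im.min(2)<45)&(im[:,:,0]>130))
P=[]
for r in range(266,314):
    xs=[x for x in range(392,412) if m[r,x]]
    if xs:P.append((np.mean(xs),r))
P=np.array(P);k=np.polyfit(P[:,1],P[:,0],1)
h=ray("top",(np.polyval(k,288.8),288.8),96);print(len(P),h,"bar travel since start",np.linalg.norm(h-[469.5,-48.1,96]),"front->bar",(h-np.array([479.7,62.7,116]))@np.array([-.05,-.99875,0])-90)
d=np.abs(im-a).max(2)
for nm,(x0,y0,x1,y1) in dict(jar=(320,180,350,216),mug=(470,203,538,255),bowl=(130,198,200,268),spoon=(150,290,180,372),cont=(188,272,264,364),dish=(202,218,286,264)).items(): print(nm,d[y0:y1,x0:x1].mean().round(2),np.percentile(d[y0:y1,x0:x1],99))
print(job.job_done())
```

```text
48 [ 468.04700169 -133.59575069   96.        ] bar travel since start 85.5080966352263 front->bar 106.63303091748247
jar 2.58 8.0
mug 1.99 7.0
bowl 2.35 7.0
spoon 2.14 6.0
cont 0.52 3.0
dish 1.36 4.0
the job is handed in; nothing more can be done
None
```

I drew the tray out to its front stop, pushed it home to the rear stop, and left it standing on the tight spot at about 107–108 mm out. The hand-in gives no verdict, so this rests on my own measurements.

- **Stops:** I felt about 12–14 N at the tool on the front stop and about 8–12 N on the rear stop, well under the 30 N limit at every reading. The tool force at each stop also includes the runner drag.
- **Drag:** There is a light rub of about 4 N near 45 mm out. The tight spot gave 10–11 N going out and up to 12 N coming in. Its edges were 98.7–112.8 mm going out and 116.5–102.2 mm coming in, which puts the centre at about 107.5 mm.
- **Last checks:** The arm reading put the tray at 108.3 mm out before I let go, and the top camera afterwards gave 106.6 mm. Both are within the 5 mm allowed if the centre is right. The gripper is clear of everything, and the pictures of the bystanders match the start to within noise.

**What disagreed:**
- **Fingertip height:** The first grasp closed on nothing. The fingertips were about 25 mm higher than the reported position, so I went lower and gripped again.
- **Out versus in:** The two passes put the centre about 4 mm apart (105.7 and 109.4 mm), so I used the mean.
- **Starting position:** The first picture put the tray 21 mm out at the start, while the stops implied about 25 mm.

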